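# Set the blast-air lever and blow the torch through

## Robot

A 6-joint arm with a two-finger parallel gripper is mounted at the origin on the work surface. World frame = base frame: x ahead of the robot, y to its left, z up, the work surface at z = 0. Lengths are in mm, angles in rad, forces in N, time in s.
With the tool pointing down it reaches from about 350 to 875 mm from the base axis. Payload 4.2 kg.
Tool frame: the origin (TCP) lies at the very end of the fingers, on their centre line; the grasp point (between the pads) lies 19 mm behind it; z points along the fingers, y is the direction in which the jaws open and shut (so a half turn about z gives the same grasp; the last joint's range is limited). The gripper opens to 85 mm and grips with 20 to 120 N. Pads are 22 mm wide; open, the fingers measure 114 mm over their backs; the gripper's body (76 mm by 85 mm) begins 54 mm behind the grasp point. The pads swing forward as they close: fully open they stand 13 mm farther back than shut.
Start: joints at [-1.074, 0.385, 0.008, 0, -1.194, -0.259], TCP at [147.246, -607.386, 231.312] pointing down, gripper open.
Joint ranges: [-3.14, 3.14], [-1.21, 2.06], [-1.07, 1.41], [-3.16, 2.05], [-2.99, -0.16], [-3.1, 3.1]. Speed limits (rad/s): [2.79, 2.79, 3.14, 3.14, 3.14, 3.14].

## Interface

Orientations are given as a unit quaternion [x, y, z, w].
In Python, from bench import arm, optics, job gives the robot as it stands.
- The arm moves only by the tool send_rows, never from a script. Its argument "steps" is a list that holds one entry, the list of rows, each a list of 5 numbers: the shift along the tool's x, y, z in cm, then the turn about the tool's z in rad, then the opening, from 0 (shut) to 1 (fully open). A call has 1 to 10 rows; each row shifts and turns the pose as measured when the row begins, along the tool's axes as they then stand; what a row does not reach is not made up. A row lasts 1/12 s, in which the tool goes at most 41.7 mm and 7.16 degrees, less where a joint would pass 70% of its speed; a pose out of reach is approached as far as the arm can. A call with a gripper value outside its range is refused whole. The fingers move at their own pace and stop on an object; the grip force is fixed at half the most. Time passes only in rows, so rows that do not move let the fingers close. It gives the time, the measured TCP pose, the force and the opening at its end, in the units of the state.
- arm.read_state(): the state, without advancing time (a new reading comes with each control period).
- optics.get_image(name): name is "scene" or "top" or "wrist"; returns (picture, depth): 400x640x3 uint8, blue, green, red; 400x640 float32, mm along the optical axis (not along the pixel's ray), 0 where there is no reading.
- optics.get_calibration(name): a dict with "K" (3x3 intrinsics, pixels), "k1" (the pictures are not rectified: a ray, as slopes to the right and down, at radius r is drawn at 1 + k1 r^2 times it, then the intrinsics apply), "rvec" (rotation vector, rad) and "tvec" (3), from world to camera coordinates, as OpenCV has them; the wrist camera has in their place "hand_eye" (4x4, takes a point from camera to tool coordinates, whose origin is the TCP and whose axes are the flange's). Camera axes: x right, y down, z forward; pixel columns grow to the right and rows downward; lengths in mm; the calibration is good to about 2 mm. A picture is of the moment at which its call begins: read the wrist's pose just before it. get_calibration takes no time and is no camera call.
- job.job_done(): hands the job in, once; it reports no verdict.
The state is a dict: "clock": time; "joints": joint angles; "joint_vel": joint speeds; "joint_efforts": joint torques, N m; "position": TCP position; "ee_rot": TCP orientation; "contact_force": force on the tool from outside, world axes, zero at the start; "wrist_torque": the same for the moment, N m; "gripper_width": finger opening in mm.
Only numpy, scipy, OpenCV 4.12 (cv2) and the standard library are available. Lean on these libraries where they do the work, as an engineer would, in place of code of your own. Each camera call takes 0.05 s, during which the arm holds its last target. There are 200 camera calls.

## Task

The brazing torch has its red-banded tip fitted: lift the blast-air valve's lever out of the shut notch, swing it round and let it drop fully home in the notch marked with the red dot. Then blow the torch through: squeeze its trigger fully in against the handle, hold it a full second and let it spring right back. Leave the lever in the red notch and leave the jar, tin, brush and tape where they are.

Things in the scene. Friction and masses are not known exactly. Their poses are not given: they have to be found in the camera images.
- valve: Green butterfly valve between dark flanges (140 mm) on a grey pipe that turns down into the bench at both ends; fixed. Origin on the bench under the upright stem; z up, y along the pipe, -x the lever's direction when shut (roughly towards the robot). Pipe assembly: y -191 to 191 mm, 152 mm high. Over it on the stem: a flat bright notched plate, radius up to 100 mm, top 201 mm above the bench.
- stem (a point): On the stem's upright axis at the notched plate's top face, 201 mm above the bench; axes as valve. The lever swings about this vertical. The plate has five notches, open upward, 13 mm wide, radii 75 to 100 mm, at swing angles 0 (shut), 0.393, 0.785, 1.178 and 1.571 rad (fully open).
- lever_swing (a joint): Swing angle of the lever about the upright stem, rad: 0 = shut (lever along the valve's -x), grows counter-clockwise seen from above (towards the valve's -y), 1.571 = fully open. In a notch it has about 0.035 rad of play each way; between notches light friction (1.5 N at the knob) holds it.
- lever_lift (a joint): Lift angle of the lever, rad: it hinges up about a level pin on the stem's axis, 15 mm above the plate's top. 0 = fully down, pawl home in a notch; about 0.1 = pawl riding on the plate; above 0.13 = clear of the plate; stop at 0.32. A spring pushes it down (about 6 N at the knob to start lifting, 9 N at 0.2).
- knob (a point): Middle of the upright black round knob at the lever's end: 25 mm across at the foot, 31 near the top, 50 mm high, its foot 5 mm above the flat dark lever bar (18 mm wide, 8 mm thick). 165 mm out from the stem, 34 mm above the hinge pin, so 250 mm above the bench with the lever down. z along the knob, x towards the stem. The pawl under the bar, 87.5 mm out, is 7 mm wide and goes 8 mm into a notch.
- index (a point): Point on the lever's centre line, 60 mm out from the stem, at the plate's top face when the lever is down; it lies over the dot of the notch that the lever is in.
- red_dot: Red round magnet, 18 mm across, 2 mm thick, on the plate 60 mm from the stem, just inside the notch that is wanted. Origin at the centre of its underside. It may be at any of the notches 0.393, 0.785 or 1.178 rad.
- yellow_dot: Yellow magnet of the same size at another notch (a setting for another tip).
- blue_dot: Blue magnet of the same size at another notch (a setting for another tip).
- torch: Brazing torch clamped level in a grey bench rest (base plate 250 x 90 x 10 mm); fixed. Origin on the bench under the torch's axis, z up, x towards its nozzle, y to its left. Axis 125 mm up. Brown round handle, 28 mm diameter, from x -75 to 60 mm, free all round but for the trigger; clamped brass blocks behind and ahead of it (tops 158 mm up or lower); red-banded nozzle ends at x 270 mm.
- grip (a point): On the axis of the handle, 15 mm behind the torch's origin, 125 mm above the bench: where to squeeze. Axes as torch.
- trigger_pad (a point): On the trigger's outer face, beside grip at the same height. The trigger is a yellow lever 118 x 6 mm, 16 mm high, on the torch's right (-y) side, hinged on a vertical pin by the front block (x 62, y -20 mm in the torch's frame), its rear end standing out. The outer face here is 39 mm from the torch's axis released, 23 mm fully squeezed (37 mm over handle and trigger).
- trigger (a joint): Trigger angle, rad: 0 = released, 0.2 = fully squeezed (lying parallel to the handle, against its stop). A return spring needs about 4 N at the pad to start and 10 N fully in.
- jar: Bystander: loose glass jar with a blue lid, 68 mm across, 105 mm high. Origin at the centre of its underside.
- tin: Bystander: loose round flux tin, 72 mm across, 45 mm high. Origin at the centre of its underside.
- brush: Bystander: loose flat hand brush with a wooden handle lying on the bench, about 200 mm long, 42 mm wide, under 30 mm high. Origin at the middle of its underside.
- tape: Bystander: loose roll of tape, 90 mm across, 24 mm high. Origin at the centre of its underside.

How it is judged (in metres and radians):
On the way, in this order (a step that is already met when the one before it is completed fails the run):
1. the lever is home in the notch with the red dot (horizontal distance between index and red_dot below 0.006 m and value of joint lever_lift below 0.035 rad), for 0.3 s.
2. with the lever there, the trigger is squeezed fully in and held a second (all of step 1 and value of joint trigger above 0.18 rad), for 0.9 s.
At the end, for the whole second after the job is handed in: The lever is home in the red-dot notch (its index within 6 mm of the red dot seen from above, lift under 0.035 rad) and the trigger has sprung back (under 0.02 rad of its 0.2) (all of step 1 and value of joint trigger below 0.02 rad); the robot touches nothing.
It fails at once if the jar is pushed more than 25 mm or tipped (distance of jar from where it was at the start of the episode above 0.025 m or angle between jar's own z axis and vertical above 0.3 rad).
It fails at once if the tin is pushed more than 25 mm or tipped (distance of tin from where it was at the start of the episode above 0.025 m or angle between tin's own z axis and vertical above 0.3 rad).
It fails at once if the brush is pushed more than 25 mm (distance of brush from where it was at the start of the episode above 0.025 m).
It fails at once if the tape is pushed more than 25 mm (distance of tape from where it was at the start of the episode above 0.025 m).
It also fails if it takes over 53 s, if anything falls off the work surface, if the arm or the gripper's body presses on something with over 40 N, if the wrist force passes 120 N, or if a joint passes its speed limit or range.

## Working session

There is one attempt and no reset: what is moved stays moved. The work goes in short steps, Python scripts to look and compute and a tool call to move; the robot and the scene stay as the last step left them, time stands still between calls to the robot, and variables do not carry over. Pictures are saved under pics/ and viewed, about 8 in all and at most 12, crops included, and the job is handed in when it is done.

Besides the shell and the picture viewer there is one more tool, called after ">>>" in YAML: its name, and indented under it one key for each argument. send_rows: Moves the arm, as the interface text tells. Its arguments: {"type":"object","properties":{"steps":{"type":"array","items":{"type":"array","items":{"type":"array","items":{"type":"number"}}}}},"required":["steps"]}

```bash
mkdir -p pics; ls; cat > h.py <<'E'
import numpy as np, cv2
from scipy.spatial.transform import Rotation as R
from bench import arm, optics, job
def cam(name, st=None):
    c=optics.get_calibration(name); K=np.array(c["K"],float)
    if "rvec" in c:
        Rm=cv2.Rodrigues(np.array(c["rvec"],float).reshape(3,1))[0]; t=np.array(c["tvec"],float).ravel()
        return K,c["k1"],Rm.T,-Rm.T@t
    H=np.array(c["hand_eye"],float); Q=R.from_quat(st["ee_rot"]).as_matrix()
    return K,c["k1"],Q@H[:3,:3],Q@H[:3,3]+np.array(st["position"])
def ray(C,uv):
    K,k1,A,o=C; uv=np.atleast_2d(np.array(uv,float))
    p=cv2.undistortPoints(uv.reshape(-1,1,2),K,np.array([k1,0,0,0.])).reshape(-1,2)
    return o, np.c_[p,np.ones(len(p))]@A.T
def onz(C,uv,z):
    o,d=ray(C,uv); return o+d*((z-o[2])/d[:,2])[:,None]
def pts(C,dep):
    h,w=dep.shape; v,u=np.mgrid[:h,:w]
    o,d=ray(C,np.c_[u.ravel(),v.ravel()]); return (o+d*dep.reshape(-1,1)).reshape(h,w,3)
E
python3 - <<'E'
from h import *
st=arm.read_state(); print(st)
for n in("top","scene"):
    im,d=optics.get_image(n); cv2.imwrite(f"pics/{n}.png",im); np.savez(f"{n}.npz",im=im,d=d)
    C=cam(n); print(n,C)
print(optics.get_calibration("wrist"))
E
```

```text
pics
{'clock': 0.0, 'joints': array([-1.07444981e+00,  3.85563018e-01,  6.60162335e-03, -5.08491909e-04,
       -1.19402433e+00, -2.58570839e-01]), 'joint_vel': array([ 0.00025494, -0.00053335, -0.0007722 , -0.00094974,  0.00029743,
       -0.00021505]), 'joint_efforts': array([-1.28278302e-04, -3.92292953e+01,  1.88393033e+01,  4.18601900e+00,
       -4.74112312e-03,  7.95604734e-06]), 'position': array([ 147.06988787, -606.82938189,  230.20682378]), 'ee_rot': array([-1.18514757e-01,  9.92951660e-01,  1.10473276e-03, -1.83787450e-04]), 'contact_force': array([1.55237116, 0.77135558, 0.18499053]), 'wrist_torque': array([ 0.00595988,  0.02089855, -0.00518475]), 'gripper_width': 85.20904286168141}
top (array([[386.25744173,   0.        , 320.88890197],
       [  0.        , 386.25744173, 197.69752401],
       [  0.        ,   0.        ,   1.        ]]), -0.03645555965818833, array([[ 0.01371468, -0.98206781,  0.1880285 ],
       [-0.99986085, -0.0152555 , -0.00674982],
       [ 0.00949725, -0.18790977, -0.98214038]]), array([ 344.79303411,  -32.72900354, 1070.02603392]))
scene (array(
[... 214 characters left out ...]
788],
       [ 0.76832951, -0.47382722,  0.43029935],
       [ 0.01374688, -0.65991416, -0.75121523]]), array([1107.29753789, -548.41531283, 1076.03885021]))
{'K': array([[295.59412159,   0.        , 321.31549418],
       [  0.        , 295.59412159, 201.46837662],
       [  0.        ,   0.        ,   1.        ]]), 'k1': -0.04359267620688225, 'hand_eye': array([[ 1.04375511e-03, -9.64350195e-01, -2.64627307e-01,
         6.63380942e+01],
       [ 9.99998323e-01,  1.40480003e-03, -1.17510858e-03,
        -2.74204252e-01],
       [ 1.50496464e-03, -2.64625636e-01,  9.64350044e-01,
        -1.43759145e+02],
       [ 0.00000000e+00,  0.00000000e+00,  0.00000000e+00,
         1.00000000e+00]])}
```

View pics/top.png

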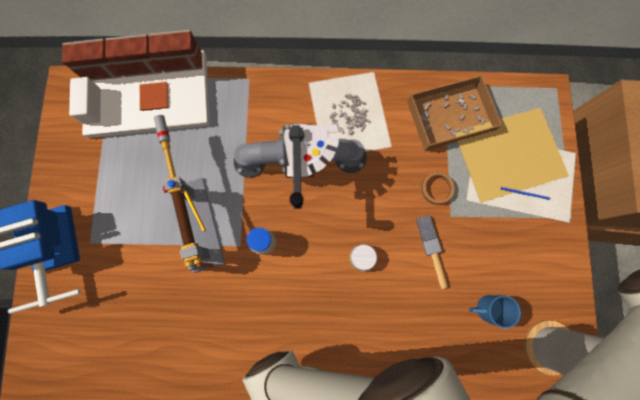

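View pics/scene.png

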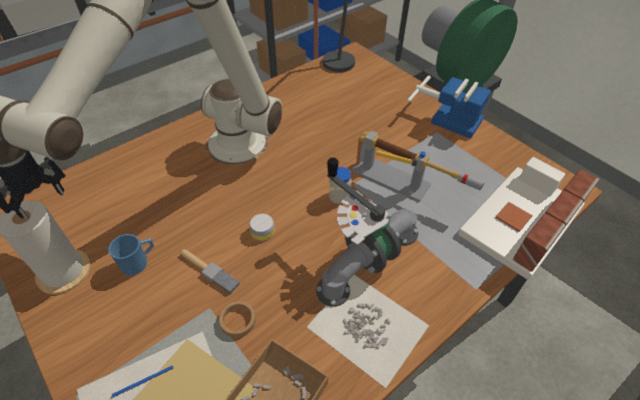

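Lever points toward the robot from the stem at about (296,150), with knob at (296,200). The dots are red (308,157), yellow (316,153) and blue (320,144). The torch runs from (190,258) to (160,120), with its yellow trigger on the right. The jar is at (259,239), between the torch and the valve.

```bash
python3 - <<'E'
from h import *
z=np.load("top.npz"); im,d=z["im"],z["d"]; C=cam("top"); P=pts(C,d)
z2=np.load("scene.npz"); C2=cam("scene"); im2=z2["im"]; P2=pts(C2,z2["d"])
def dots(im,C,box):
    hsv=cv2.cvtColor(im,cv2.COLOR_BGR2HSV); out={}
    x0,x1,y0,y1=box
    for n,(lo,hi) in {"red":((0,150,90),(8,255,255)),"red2":((170,150,90),(180,255,255)),"yel":((20,110,120),(35,255,255)),"blu":((100,150,90),(125,255,255))}.items():
        m=cv2.inRange(hsv,lo,hi); mm=np.zeros_like(m); mm[y0:y1,x0:x1]=m[y0:y1,x0:x1]
        k,l,s,c=cv2.connectedComponentsWithStats(mm)
        for i in range(1,k):
            if s[i,4]>8: print(n,s[i,4],c[i].round(1),onz(C,c[i],203).round(1))
print("top");dots(im,C,(285,345,125,180))
print("scene");dots(im2,C2,(330,395,195,245))
# knob top / plate from depth
for nm,PP in(("top",P),("scn",P2)):
    m=(PP[...,2]>262)&(PP[...,2]<285)&(PP[...,0]>250)&(PP[...,0]<600)&(abs(PP[...,1])<250)
    print(nm,"knob",m.sum(),PP[m].mean(0).round(1),np.median(PP[m],0).round(1), PP[m].min(0).round(),PP[m].max(0).round())
    m=(PP[...,2]>110)&(PP[...,2]<145)&(PP[...,0]>200)&(PP[...,0]<700)&(PP[...,1]>150)&(PP[...,1]<420)
    q=PP[m]; mu=q.mean(0); print(nm,"torch",len(q),mu.round(1),np.linalg.svd(q-mu,full_matrices=False)[2][0].round(3),q.min(0).round(),q.max(0).round())
# trigger yellow & brown handle masks in top
np.set_printoptions(suppress=True)
hsv=cv2.cvtColor(im,cv2.COLOR_BGR2HSV)
big=lambda a:cv2.resize(a,None,fx=5,fy=5,interpolation=cv2.INTER_CUBIC)
cv2.imwrite("pics/ctorch.png",np.hstack([big(im[160:275,145:225]),big(im[115:230,265:345])])[:, :800])
for (u,v) in((259,239),(363,257),(300,152)): print(P[v-3:v+4,u-3:u+4].reshape(-1,3).mean(0).round(1))
E
```

```text
top
red 32 [306.8 157.4] [[606.   -4.6 203. ]]
yel 40 [315.  151.5] [[620.6 -23.4 203. ]]
blu 24 [320.1 143.5] [[640.4 -35.  203. ]]
scene
red 19 [354.4 207.5] [[605.3  -7.6 203. ]]
yel 24 [352.7 214.7] [[619.9 -26.7 203. ]]
blu 16 [354.7 221.9] [[640.  -38.4 203. ]]
top knob 163 [494.1  14.8 274.8] [493.7  14.3 275.1] [481.   1. 263.] [509.  29. 279.]
top torch 1675 [501.2 305.1 135.1] [-0.948 -0.319 -0.   ] [343. 243. 110.] [700. 387. 145.]
scn knob 102 [496.5   8.2 272.1] [496.9   8.1 273.2] [481.  -6. 262.] [509.  25. 278.]
scn torch 1188 [511.4 299.6 131.3] [0.945 0.327 0.001] [341. 240. 110.] [700. 378. 145.]
[422.3 113.3 106. ]
[ 383.9 -152.6   45.8]
[616.5  11.2 210.3]
```

View pics/ctorch.png

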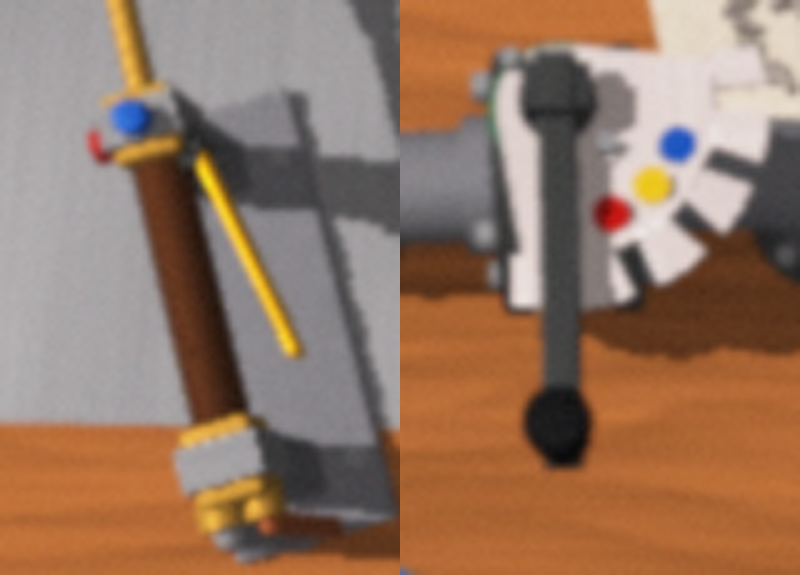

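Red is at the 0.393 notch. The knob is near (495,11) and the stem near (661,16). I'm moving over the knob.

>>> send_rows:
  steps:
    - [[0, 0, -4, 0.12, 1], [0, 0, -4, 0.12, 1], [-1.8, 3.4, -0.3, 0, 1], [-1.8, 3.4, -0.3, 0, 1], [-1.8, 3.4, -0.3, 0, 1], [-1.8, 3.4, -0.3, 0, 1], [-1.8, 3.4, -0.3, 0, 1], [-1.8, 3.4, -0.3, 0, 1], [-1.8, 3.4, -0.3, 0, 1], [-1.8, 3.4, -0.3, 0, 1]]

```text
clock: 0.93
position: [297.0, -330.7, 331.9]
ee_rot: [0.015, 1.0, 0.009, -0.004]
contact_force: [1.3, 0.1, -0.8]
gripper_width: 85.1
```

```bash
cat >> h.py <<'E'
def go(target,yaw_deg_x):
    "tool-frame delta (cm) to target; turn so that tool x has world heading yaw"
    st=arm.read_state(); Q=R.from_quat(st["ee_rot"]).as_matrix()
    d=Q.T@(np.array(target)-st["position"])/10
    h=np.arctan2(Q[1,0],Q[0,0]); t=-((np.radians(yaw_deg_x)-h+np.pi)%(2*np.pi)-np.pi)
    print("t",round(st["clock"],2),"pos",st["position"].round(1),"zax",Q[:,2].round(3),"head",round(np.degrees(h),1),"delta cm",d.round(2),"turn",round(t,3),"F",st["contact_force"].round(1),"w",round(st["gripper_width"],1),"j6",round(st["joints"][5],2))
E
python3 - <<'E'
from h import *
from scipy.optimize import least_squares
go([480,11,350],180)
# stem from dots + knob (mean of two views), yaw free
D=np.array([[605.6,-6.1],[620.2,-25],[640.2,-36.7]]); k=np.array([495.3,11.5])
f=lambda p:np.r_[[p[:2]+60*np.array([-np.cos(a+p[2]),-np.sin(a+p[2])])-q for a,q in zip((.393,.785,1.178),D)],].ravel()
g=lambda p:np.r_[f(p),p[:2]+165*np.array([-np.cos(p[2]),-np.sin(p[2])])-k]
for F in(f,g): r=least_squares(F,[661,17,0]); print(r.x,r.fun.round(1))
E
```

```text
t 0.93 pos [ 297.  -330.7  331.9] zax [-0.007  0.017 -1.   ] head 178.3 delta cm [-17.26  34.72  -1.35] turn -0.03 F [ 1.3  0.1 -0.8] w 85.1 j6 -1.12
[6.59693815e+02 2.01014739e+01 6.22813291e-02] [ 0.2 -0.2 -0.2  0.1  0.   0. ]
[6.60171156e+02 1.96917738e+01 5.04098854e-02] [ 0.4  0.1 -0.3  0.2 -0.2 -0.1  0.1 -0.1]
```

>>> send_rows:
  steps:
    - [[-1.8, 3.7, -0.1, 0, 1], [-1.8, 3.7, -0.1, 0, 1], [-1.8, 3.7, -0.1, 0, 1], [-1.8, 3.7, -0.1, 0, 1], [-1.8, 3.7, -0.1, 0, 1], [-1.8, 3.7, -0.1, 0, 1], [-1.8, 3.7, -0.1, 0, 1], [-1.8, 3.7, -0.1, 0, 1], [-1.8, 3.7, -0.1, -0.08, 1], [-0.5, 1, 0, 0, 1]]

```text
clock: 1.77
position: [470.8, 18.9, 345.1]
ee_rot: [-0.029, 1.0, 0.01, -0.003]
contact_force: [0.1, -0.2, 0.2]
gripper_width: 85.2
```

```bash
python3 - <<'E'
from h import *
go([495,11.4,350],182.9)
st=arm.read_state(); im,d=optics.get_image("wrist"); C=cam("wrist",st); P=pts(C,d)
cv2.imwrite("pics/w1.png",im)
m=(P[...,2]>262)&(P[...,2]<285)&(abs(P[...,0]-495)<40)&(abs(P[...,1]-11)<40)
print("knob",m.sum(),P[m].mean(0),P[m].min(0),P[m].max(0))
hsv=cv2.cvtColor(im,cv2.COLOR_BGR2HSV)
for n,lo,hi in(("red",(0,150,90),(8,255,255)),("yel",(20,110,120),(35,255,255)),("blu",(100,150,90),(125,255,255))):
    k,l,s,c=cv2.connectedComponentsWithStats(cv2.inRange(hsv,lo,hi))
    for i in range(1,k):
        if s[i,4]>30: print(n,s[i,4],c[i].round(1),onz(C,c[i],203).round(1))
E
```

```text
t 1.77 pos [470.8  18.9 345.1] zax [-0.006  0.02  -1.   ] head -176.7 delta cm [-2.37 -0.88 -0.52] turn 0.008 F [ 0.1 -0.2  0.2] w 85.2 j6 -1.88
knob 1149 [491.41899673  13.56927904 274.46009758] [478.76709178  -1.22859574 262.07156792] [507.26058259  28.4663246  277.98946925]
red 167 [289.9 307. ] [[605.6  -5.8 203. ]]
yel 169 [225.5 104.2] [[394. -72. 203.]]
yel 44 [542.8  96.2] [[366.6 227.1 203. ]]
yel 33 [525.4  99.8] [[371.4 210.3 203. ]]
yel 118 [537.8 107. ] [[376.8 224.4 203. ]]
yel 127 [539.2 132.6] [[400.5 231.5 203. ]]
yel 737 [510.  198.2] [[468. 216. 203.]]
yel 4196 [ 22.7 248.1] [[ 551.8 -297.8  203. ]]
yel 60 [546.4 241.2] [[513.5 269.1 203. ]]
yel 69 [542.6 278.3] [[558.3 277.2 203. ]]
yel 87 [ 35.6 305.2] [[ 623.2 -298.5  203. ]]
yel 177 [273.3 317.2] [[619.9 -24.1 203. ]]
blu 1666 [393.6 139.5] [[417.   87.4 203. ]]
blu 175 [551.5 254.3] [[528.6 279.5 203. ]]
blu 126 [262.  331.3] [[639.6 -36.8 203. ]]
```

View pics/w1.png

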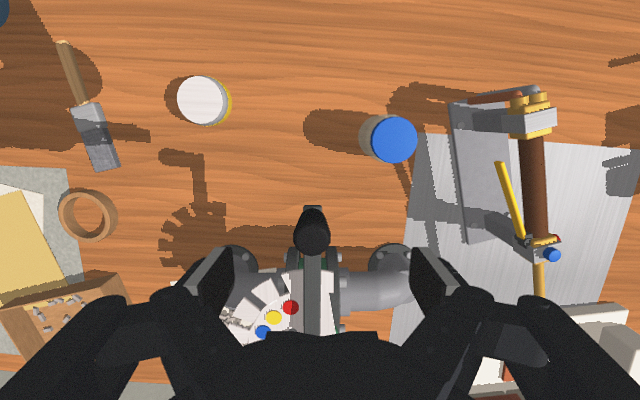

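Wrist view confirms it: the red dot (290,307) is the one nearest the lever, the knob is at (312,235), and the fingers are clear on either side. The dots agree with the first measurement, so I'm descending over the knob.

>>> send_rows:
  steps:
    - [[-1.2, -0.3, 0, 0, 1], [-1.2, -0.3, 0, 0, 1], [0, 0, 2.5, 0, 1], [0, 0, 2.5, 0, 1], [0, 0, 1, 0, 1], [0, 0, 0, 0, 1]]

```text
clock: 2.32
position: [496.0, 14.2, 281.4]
ee_rot: [-0.028, 1.0, 0.01, -0.004]
contact_force: [-0.3, -0.9, 0.3]
gripper_width: 85.6
```

```bash
python3 -c "
from h import *
go([494.5,12.5,233],182.9)"
```

```text
t 2.32 pos [496.   14.2 281.4] zax [-0.009  0.019 -1.   ] head -176.8 delta cm [ 0.12 -0.26  4.84] turn 0.005 F [-0.3 -0.9  0.3] w 85.6 j6 -1.85
```

>>> send_rows:
  steps:
    - [[0.1, -0.1, 2, 0, 1], [0, -0.1, 2, 0, 1], [0, 0, 0.7, 0, 1], [0, 0, 0, 0, 1], [0, 0, 0, 0, 0], [0, 0, 0, 0, 0], [0, 0, 0, 0, 0], [0, 0, 0, 0, 0], [0, 0, 0, 0, 0], [0, 0, 0, 0, 0]]

```text
clock: 3.15
position: [498.3, 9.6, 240.2]
ee_rot: [-0.025, 1.0, 0.01, 0.001]
contact_force: [0.9, 0.9, -1.4]
gripper_width: 28.3
```

```bash
python3 -c "
from h import *
go([494.5,12.5,233],182.9)"
```

```text
t 3.15 pos [498.3   9.6 240.2] zax [ 0.001  0.02  -1.   ] head -177.1 delta cm [0.36 0.29 0.72] turn -0.001 F [ 0.9  0.9 -1.4] w 28.3 j6 -1.85
```

>>> send_rows:
  steps:
    - [[-0.1, 0, -0.8, 0, 0], [-0.2, 0, -0.8, 0, 0], [-0.2, 0, -0.8, 0, 0], [-0.2, 0, -0.8, 0, 0], [-0.2, 0, -0.6, 0, 0], [0, 0, 0, 0, 0]]

```text
clock: 3.65
position: [508.1, 10.8, 266.9]
ee_rot: [-0.023, 1.0, 0.012, -0.004]
contact_force: [-0.2, -0.3, -9.4]
gripper_width: 28.1
```

```bash
python3 -c "
from h import *
go([494.5,12.5,273],182.9)"
```

```text
t 3.65 pos [508.1  10.8 266.9] zax [-0.008  0.023 -1.   ] head -177.4 delta cm [ 1.36  0.24 -0.6 ] turn -0.005 F [-0.2 -0.3 -9.4] w 28.1 j6 -1.84
```

>>> send_rows:
  steps:
    - [[-0.1, 0, -0.6, 0, 0], [0, 0, -0.3, 0, 0], [-0.05, -1, -0.1, -0.065, 0], [-0.05, -1, -0.1, -0.065, 0], [-0.05, -1, -0.1, -0.065, 0], [-0.05, -1, -0.1, -0.065, 0], [-0.05, -1, -0.1, -0.065, 0], [0, 0, 0, 0, 0]]

```text
clock: 4.32
position: [517.1, -37.2, 262.5]
ee_rot: [-0.188, 0.982, 0.016, -0.012]
contact_force: [0.6, -0.6, -7.9]
gripper_width: 27.9
```

```bash
python3 -c "
from h import *
go([522,-46,272],205.4)
p=arm.read_state()['position'];v=p[:2]-[660.2,19.7];print(np.hypot(*v),np.arctan2(-v[1],-v[0])-.0504)"
```

```text
t 4.32 pos [517.1 -37.2 262.5] zax [-0.029  0.027 -0.999] head -158.4 delta cm [-0.11 -0.97 -0.99] turn -0.066 F [ 0.6 -0.6 -7.9] w 27.9 j6 -1.4
153.9738111272214 0.3279162526328658
```

>>> send_rows:
  steps:
    - [[0, 0, -0.7, 0, 0], [0, -0.5, -0.4, -0.03, 0], [0, -0.5, -0.3, -0.035, 0], [0, 0, -0.1, 0, 0]]

```text
clock: 4.65
position: [524.3, -43.2, 271.0]
ee_rot: [-0.216, 0.976, 0.02, -0.009]
contact_force: [1.9, -2.5, -12.0]
gripper_width: 27.7
```

```bash
python3 -c "
from h import *
go([522,-46,272],205.4)
p=arm.read_state()['position'];v=p[:2]-[660.2,19.7];print(np.hypot(*v),np.arctan2(-v[1],-v[0])-.0504)"
```

```text
t 4.65 pos [524.3 -43.2 271. ] zax [-0.026  0.034 -0.999] head -155.0 delta cm [ 0.33 -0.15 -0.1 ] turn -0.007 F [  1.9  -2.5 -12. ] w 27.7 j6 -1.32
149.69558417597733 0.38302493465055576
```

>>> send_rows:
  steps:
    - [[0.1, -0.2, 0.5, -0.007, 0], [0.2, 0, 0.8, 0, 0], [0.2, 0, 0.8, 0, 0], [0.2, 0, 0.8, 0, 0], [0.1, 0, 0.6, 0, 0], [0, 0, 0.2, 0, 0], [0, 0, 0, 0, 0]]

```text
clock: 5.23
position: [513.9, -49.8, 239.7]
ee_rot: [-0.221, 0.975, 0.016, -0.008]
contact_force: [-1.4, -0.0, 2.7]
gripper_width: 27.9
```

```bash
python3 -c "
from h import *
go([508,-53,240],205.4)
p=arm.read_state()['position'];v=p[:2]-[660.2,19.7];print(np.hypot(*v),np.arctan2(-v[1],-v[0])-.0504)"
```

```text
t 5.23 pos [513.9 -49.8 239.7] zax [-0.022  0.027 -0.999] head -154.5 delta cm [ 0.67 -0.03 -0.03] turn 0.002 F [-1.4 -0.   2.7] w 27.9 j6 -1.31
161.93677163191734 0.3931132142656675
```

>>> send_rows:
  steps:
    - [[0, 0, 0, 0, 1], [0, 0, 0, 0, 1], [0, 0, 0, 0, 1], [0, 0, 0, 0, 1], [0, 0, 0, 0, 1], [0, 0, -2, 0, 1], [0, 0, -3, 0, 1], [0.5, 0, -4, 0, 1], [1, 0, -3, 0, 1], [0, 0, 0, 0, 1]]

```text
clock: 6.07
position: [505.5, -58.5, 366.0]
ee_rot: [-0.222, 0.975, 0.015, -0.003]
contact_force: [0.9, -0.4, 0.0]
gripper_width: 85.4
```

```bash
python3 - <<'E'
from h import *
go([480,300,240],0)
st=arm.read_state(); im,d=optics.get_image("wrist"); C=cam("wrist",st); P=pts(C,d)
m=(P[...,2]>262)&(P[...,2]<295)&(abs(P[...,0]-510)<60)&(abs(P[...,1]+50)<60)
print("knob",m.sum(),P[m].mean(0),P[m].min(0),P[m].max(0))
t,dt=optics.get_image("top"); PT=pts(cam("top"),dt)
m=(PT[...,2]>262)&(PT[...,2]<295)&(abs(PT[...,0]-510)<50)&(abs(PT[...,1]+50)<50); print("topknob",m.sum(),np.percentile(PT[m],[5,50,95],axis=0))
cv2.imwrite("pics/w2.png",np.hstack([im[150:400,150:450],cv2.resize(t[100:225,265:415],(300,250))]))
np.savez("w2.npz",im=im,d=d,t=t,dt=dt,pos=st["position"],q=st["ee_rot"])
# torch handle edges: brown pixels at mid height (z 125) + trigger yellow (z 133) from top image
E
```

```text
t 6.07 pos [505.5 -58.5 366. ] zax [-0.013  0.028 -1.   ] head -154.4 delta cm [-13.21  33.02  13.61] turn -2.694 F [ 0.9 -0.4  0. ] w 85.4 j6 -1.31
knob 989 [508.94697872 -52.96679137 274.62622996] [495.52142162 -66.68304012 262.06037357] [525.07567764 -37.23046945 277.56953525]
topknob 134 [[498.74328368 -61.6726131  269.40140092]
 [508.97807212 -50.94174328 274.82193259]
 [520.19862533 -38.32989535 277.98240072]]
```

View pics/w2.png

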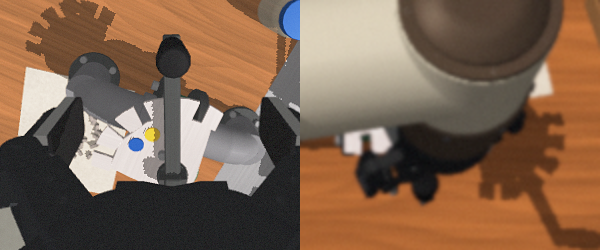

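The wrist view shows the bar lying over the red dot, which is hidden, with yellow and blue visible to its left. The knob top height is unchanged at 278 mm, so the lever is home. Next I measure the torch from the first pictures.

```bash
python3 - <<'E'
from h import *
def fit(im,C,P,name):
    hsv=cv2.cvtColor(im,cv2.COLOR_BGR2HSV)
    near=(P[...,2]>112)&(P[...,2]<146)&(P[...,0]>340)&(P[...,0]<640)&(P[...,1]>200)&(P[...,1]<400)
    br=near&(hsv[...,2]<125)&(hsv[...,1]>90)&((hsv[...,0]<18)|(hsv[...,0]>172))
    br=cv2.morphologyEx(br.astype(np.uint8),cv2.MORPH_OPEN,np.ones((3,3)))
    k,l,s,c=cv2.connectedComponentsWithStats(br); i=1+s[1:,4].argmax(); v,u=np.where(l==i)
    q=onz(C,np.c_[u,v],125)[:,:2]; (cx,cy),wh,a=cv2.minAreaRect(q.astype(np.float32))
    mu=q.mean(0); ax=np.linalg.svd(q-mu,full_matrices=False)[2][0]; ax*=np.sign(ax[0]); n=np.array([-ax[1],ax[0]])
    t=(q-mu)@ax; w=(q-mu)@n; print(name,len(q),"mean",mu.round(1),"axis",ax.round(3),np.degrees(np.arctan2(ax[1],ax[0])).round(2),"t",np.percentile(t,[0,1,50,99,100]).round(1),"w",np.percentile(w,[1,50,99]).round(1),"rect",cx,cy,wh)
    mid=mu+ax*(t.min()+t.max())/2; print("  mid",mid.round(1),"grip est",(mid-7.5*ax).round(1))
    ye=near&(hsv[...,0]>18)&(hsv[...,0]<35)&(hsv[...,1]>130)&(hsv[...,2]>110)
    v,u=np.where(ye); y=onz(C,np.c_[u,v],133)[:,:2]; t=(y-mid)@ax-7.5; w=(y-mid)@n; 
    for x in(-55,-45,-30,-15,0,15,30,45): 
        s_=(abs(t-x)<5)&(w<-8); print("  x",x,"trig w",w[s_].mean().round(1) if s_.any() else None,end="")
    print()
for n in("top","scene"):
    z=np.load(n+".npz"); C=cam(n); fit(z["im"],C,pts(C,z["d"]),n)
E
```

```text
top 534 mean [470.6 302.4] axis [0.951 0.31 ] 18.08 t [-66.5 -64.5  -0.7  67.5  70.6] w [-12.3  -0.   12.1] rect 472.66455078125 302.7919006347656 (137.0465850830078, 25.287263870239258)
  mid [472.6 303. ] grip est [465.4 300.7]
  x -55 trig w -44.5  x -45 trig w -42.9  x -30 trig w -39.3  x -15 trig w -36.9  x 0 trig w -33.5  x 15 trig w -30.1  x 30 trig w -28.1  x 45 trig w -23.9
scene 316 mean [461.3 296.7] axis [0.94  0.341] 19.95 t [-64.  -61.2  -0.3  67.6  70.4] w [-18.9   0.2  18.6] rect 464.2965393066406 296.418212890625 (134.6600341796875, 38.1014404296875)
  mid [464.3 297.8] grip est [457.3 295.2]
  x -55 trig w None  x -45 trig w -47.8  x -30 trig w -46.0  x -15 trig w -44.1  x 0 trig w -41.5  x 15 trig w -39.3  x 30 trig w -35.4  x 45 trig w -33.3
```

>>> send_rows:
  steps:
    - [[0, 0, 0, 0.12, 1], [-0.7, 3.7, 0, 0.01, 1], [-0.7, 3.7, 0, 0, 1], [-0.7, 3.7, 0, 0, 1], [-0.7, 3.7, 0, 0, 1], [-0.7, 3.7, 0, 0, 1], [-0.7, 3.7, 0, 0, 1], [-0.7, 3.7, 0, 0, 1], [-0.7, 3.7, 0, 0, 1], [0, 0, 0, 0, 1]]

```text
clock: 7.0
position: [462.5, 252.7, 350.3]
ee_rot: [-0.149, 0.988, 0.013, -0.023]
contact_force: [-0.2, -0.1, -0.6]
gripper_width: 85.6
```

```bash
python3 - <<'E'
from h import *
go([467.5,293.5,230],198.1)
E
```

```text
t 7.0 pos [462.5 252.7 350.3] zax [-0.05   0.019 -0.999] head -162.8 delta cm [-2.19  3.36 12.06] turn -0.016 F [-0.2 -0.1 -0.6] w 85.6 j6 -2.04
```

>>> send_rows:
  steps:
    - [[-1, 3.2, 1, 0, 1], [-1, 0.6, 3, -0.016, 1], [-0.3, 0, 3, 0, 1], [0, 0, 2, 0, 1], [0, 0, 0, 0, 1]]

```text
clock: 7.42
position: [465.7, 302.4, 248.9]
ee_rot: [-0.16, 0.987, 0.011, -0.028]
contact_force: [-0.9, 0.2, -0.6]
gripper_width: 85.6
```

```bash
python3 - <<'E'
from h import *
go([467.5,293.5,180],198.1)
st=arm.read_state(); im,d=optics.get_image("wrist"); C=cam("wrist",st); cv2.imwrite("pics/w3.png",im)
hsv=cv2.cvtColor(im,cv2.COLOR_BGR2HSV); P=pts(C,d)
near=(P[...,2]>105)&(P[...,2]<150)&(abs(P[...,0]-467)<90)&(abs(P[...,1]-295)<90)
br=near&(hsv[...,2]<150)&(hsv[...,1]>90)&((hsv[...,0]<18)|(hsv[...,0]>172))
ye=near&(hsv[...,0]>18)&(hsv[...,0]<35)&(hsv[...,1]>130)&(hsv[...,2]>110)
ax=np.array([.9506,.3104]);n=np.array([-.3104,.9506]);g=np.array([465.4,300.7])
for nm,m,z in(("br",br,125),("ye",ye,133)):
    v,u=np.where(m); q=onz(C,np.c_[u,v],z)[:,:2]-g; t=q@ax; w=q@n
    print(nm,len(u),"t",np.percentile(t,[1,99]).round(1))
    for x in range(-60,61,15):
        s=(abs(t-x)<5)&(abs(w)<60)
        if s.sum()>5: print("  t",x,"w",np.percentile(w[s],[3,50,97]).round(1))
E
```

```text
t 7.42 pos [465.7 302.4 248.9] zax [-0.059  0.012 -0.998] head -161.5 delta cm [-0.25 -1.11  6.86] turn 0.007 F [-0.9  0.2 -0.6] w 85.6 j6 -2.07
br 4169 t [-64.   80.8]
  t -60 w [-14.   -1.5  11.1]
  t -45 w [-14.1  -1.4  11. ]
  t -30 w [-14.2  -1.4  11.4]
  t -15 w [-14.3  -1.4  11.2]
  t 0 w [-14.4  -1.3  10.8]
  t 15 w [-14.5  -1.3  11. ]
  t 30 w [-14.7  -1.3  11.2]
  t 45 w [-14.8  -2.2  10.4]
  t 60 w [-14.9  -2.2  10.5]
ye 1509 t [-73.2  82.8]
  t -45 w [-46.4 -43.6 -40.2]
  t -30 w [-44.9 -41.3 -37.6]
  t -15 w [-41.8 -38.2 -34.6]
  t 0 w [-38.9 -35.1 -31.4]
  t 15 w [-36.2 -32.5 -28.7]
  t 30 w [-33.  -29.3 -25.6]
  t 45 w [-30.4 -26.7 -23. ]
  t 60 w [-27.  -24.2 -13.6]
```

View pics/w3.png

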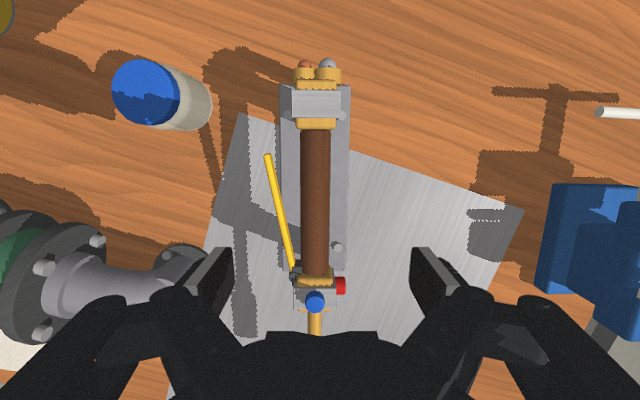

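Torch at centre, trigger at (280,210) standing out on the left side, jar well clear. Axis measured again, 1.5 mm off the first estimate. I'm lowering the jaws around handle and trigger.

>>> send_rows:
  steps:
    - [[-0.3, -1.1, 1, 0, 1], [0, 0, 2, 0.007, 1], [0, 0, 1.5, 0, 1], [0, 0, 0, 0, 1]]

```text
clock: 7.8
position: [473.7, 292.1, 206.2]
ee_rot: [-0.157, 0.987, 0.012, -0.024]
contact_force: [-0.1, -0.9, -1.0]
gripper_width: 85.3
```

```bash
python3 - <<'E'
from h import *
go([468.2,292.1,106],198.1)
E
```

```text
t 7.8 pos [473.7 292.1 206.2] zax [-0.051  0.016 -0.999] head -161.9 delta cm [ 0.09 -0.14 10.04] turn -0.001 F [-0.1 -0.9 -1. ] w 85.3 j6 -2.05
```

>>> send_rows:
  steps:
    - [[0, -0.1, 2, 0, 1], [0, 0, 2, 0, 1], [0, 0, 2, 0, 1], [0, 0, 1.5, 0, 1], [0, 0, 1, 0, 1], [0, 0, 0, 0, 1]]

```text
clock: 8.3
position: [477.5, 291.9, 127.4]
ee_rot: [-0.156, 0.988, 0.016, -0.016]
contact_force: [0.6, -0.2, -0.2]
gripper_width: 85.3
```

```bash
python3 - <<'E'
from h import *
go([468.2,292.1,106],198.1);go([467.3,295,106],198.1)
E
```

```text
t 8.3 pos [477.5 291.9 127.4] zax [-0.036  0.027 -0.999] head -162.1 delta cm [0.83 0.22 2.17] turn -0.003 F [ 0.6 -0.2 -0.2] w 85.3 j6 -2.04
t 8.3 pos [477.5 291.9 127.4] zax [-0.036  0.027 -0.999] head -162.1 delta cm [0.82 0.53 2.18] turn -0.003 F [ 0.6 -0.2 -0.2] w 85.3 j6 -2.04
```

>>> send_rows:
  steps:
    - [[0.4, 0.1, 1, 0, 1], [0.4, 0.1, 1.1, 0, 1], [0, 0.1, 0, 0, 0.9], [0, 0.2, 0, 0, 0.8], [0, 0, 0, 0, 0.7], [0, 0, 0, 0, 0.65]]

```text
clock: 8.8
position: [472.4, 294.2, 114.3]
ee_rot: [-0.156, 0.988, 0.016, -0.011]
contact_force: [1.0, -5.4, -2.5]
gripper_width: 55.4
```

```bash
python3 - <<'E'
from h import *
go([467.3,295,106],198.1)
E
```

```text
t 8.8 pos [472.4 294.2 114.3] zax [-0.027  0.028 -0.999] head -162.0 delta cm [0.44 0.21 0.85] turn -0.002 F [ 1.  -5.4 -2.5] w 55.4 j6 -2.05
```

>>> send_rows:
  steps:
    - [[0.3, 0.2, 0.5, 0, 0.55], [0, 0.1, 0.2, 0, 0.4], [0, 0, 0, 0, 0], [0, 0, 0, 0, 0], [0, 0, 0, 0, 0], [0, 0, 0, 0, 0]]

```text
clock: 9.3
position: [469.8, 296.9, 112.4]
ee_rot: [-0.156, 0.988, 0.018, -0.009]
contact_force: [-0.6, 0.2, -3.3]
gripper_width: 34.8
```

```bash
python3 - <<'E'
from h import *
go([467.3,295,106],198.1)
E
```

```text
t 9.3 pos [469.8 296.9 112.4] zax [-0.024  0.032 -0.999] head -162.0 delta cm [ 0.29 -0.12  0.64] turn -0.002 F [-0.6  0.2 -3.3] w 34.8 j6 -2.06
```

>>> send_rows:
  steps:
    - [[0, 0, 0, 0, 0], [0, 0, 0, 0, 0], [0, 0, 0, 0, 0], [0, 0, 0, 0, 0], [0, 0, 0, 0, 0], [0, 0, 0, 0, 0], [0, 0, 0, 0, 0], [0, 0, 0, 0, 0], [0, 0, 0, 0, 0], [0, 0, 0, 0, 0]]

```text
clock: 10.13
position: [469.8, 296.8, 112.4]
ee_rot: [-0.156, 0.988, 0.017, -0.01]
contact_force: [-0.4, -0.2, -3.6]
gripper_width: 34.7
```

```bash
python3 - <<'E'
from h import *
go([467.3,295,106],198.1)
im,d=optics.get_image("wrist"); s,_=optics.get_image("scene")
cv2.imwrite("pics/sq.png",np.hstack([im[100:350,200:450],cv2.resize(s[110:210,330:490],(400,250))]))
E
```

```text
t 10.13 pos [469.8 296.8 112.4] zax [-0.025  0.031 -0.999] head -162.0 delta cm [ 0.29 -0.12  0.64] turn -0.002 F [-0.4 -0.2 -3.6] w 34.7 j6 -2.06
```

View pics/sq.png

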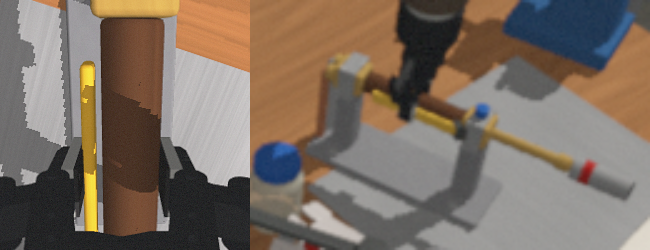

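The trigger (column 88) now lies parallel to the brown handle, so it is fully in. I'll hold a little longer, then release and rise.

>>> send_rows:
  steps:
    - [[0, 0, 0, 0, 0], [0, 0, 0, 0, 0], [0, 0, 0, 0, 0], [0, 0, 0, 0, 0], [0, 0, 0, 0, 0.4], [0, 0, 0, 0, 0.6], [0, -0.3, 0, 0, 1], [0, -0.2, 0, 0, 1], [0, 0, 0, 0, 1], [0, 0, 0, 0, 1]]

```text
clock: 11.07
position: [474.2, 290.1, 113.5]
ee_rot: [-0.157, 0.987, 0.016, -0.008]
contact_force: [-0.2, 0.2, -0.3]
gripper_width: 85.2
```

>>> send_rows:
  steps:
    - [[0, 0, 0, 0, 1], [0, 0, -1.5, 0, 1], [0, 0, -2.5, 0, 1], [0, 0, -3, 0, 1], [0, 0, -3, 0, 1], [0, 0, -3, 0, 1], [0, 0, -3, 0, 1], [0, 0, 0, 0, 1], [0, 0, 0, 0, 1]]

```text
clock: 11.82
position: [477.7, 288.1, 284.5]
ee_rot: [-0.158, 0.987, 0.018, -0.005]
contact_force: [0.2, 0.2, -1.2]
gripper_width: 85.5
```

```bash
python3 - <<'E'
from h import *
go([467.3,295,106],198.1)
im,d=optics.get_image("wrist"); s,_=optics.get_image("top"); 
cv2.imwrite("pics/end.png",np.hstack([im[50:350,200:440],cv2.resize(s[115:240,240:390],(480,400))[:300]]))
P=pts(cam("top"),_); m=(P[...,2]>262)&(P[...,2]<295)&(abs(P[...,0]-510)<40)&(abs(P[...,1]+50)<40); print(m.sum(),np.percentile(P[m],[5,50,95],axis=0).round(1),P[m].max(0))
E
```

```text
t 11.82 pos [477.7 288.1 284.5] zax [-0.015  0.035 -0.999] head -161.8 delta cm [ 0.71  0.31 17.88] turn 0.002 F [ 0.2  0.2 -1.2] w 85.5 j6 -2.06
163 [[499.1 -61.4 270.1]
 [511.1 -50.6 275.4]
 [522.7 -38.2 277.6]] [524.54373679 -36.08401594 279.48583459]
```

View pics/end.png

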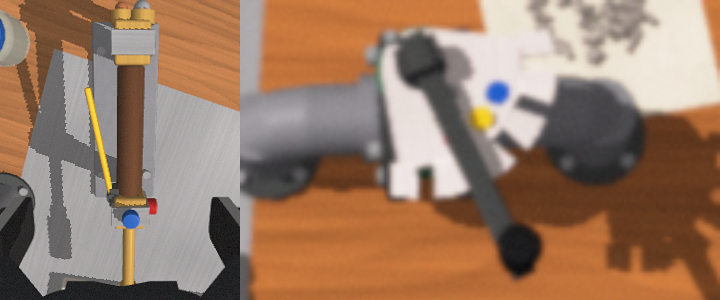

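The lever lies over the red dot, with yellow and blue visible and the shut notch empty. The trigger has sprung back out. The gripper is clear.

```bash
python3 -c "
from h import *
print(job.job_done())"
```

```text
the job is handed in; nothing more can be done
None
```

The job is handed in. The lever is in the red-dot notch (the 0.393 rad one), and the torch has been blown through. No verdict was reported.

- **Lever:** I lifted it by the knob, swung it round and let it drop. In the last check the knob was at (511.1, -50.6) mm, against (511.2, -51.1) worked out for that notch. Its top was at 279.5 mm, against 279 mm when shut. I read it as home from that height and the pictures, because the joint angle itself is not readable.
- **Trigger:** I squeezed it against the handle for at least 1.2 s. The picture showed it lying parallel to the handle. After release the last picture showed it standing out again, with the gripper open and about 170 mm above where it gripped.
- **Bystanders:** I went near none of the jar, tin, brush or tape, and felt no unexpected force. I did not measure their positions again at the end.
- **Disagreements:**
  - The jaws read 34.7 mm while squeezing, where 37 mm was expected. I put this down to the pads sitting about 6 mm above the handle's axis plus a small reading bias.
  - The scene-camera fit of the torch was about 10 mm off the top view. I used the top view, and the wrist camera then agreed with it to 1.5 mm.

It took about 12 s of the 53 s allowed.

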